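# Aim the curing lamp at the filler patch and hold its dead-man lever in the on band

### The arm

A 6-joint arm with a two-finger parallel gripper is mounted at the origin on a cart in front of the work surface, level with it; the furniture and walls round the work are solid. World frame = base frame: x ahead of the robot, y to its left, z up, the work surface at z = 0. Lengths are in m, angles in rad, forces in N, time in s.
With the tool pointing down it reaches from about 0.325 to 0.775 m from the base axis. Payload 5.5 kg.
Tool frame: the origin (TCP) lies midway between the tips of the shut fingers; the grasp point (between the pads) lies 19 mm behind it; z points along the fingers, y is the direction in which the jaws open and shut (so a half turn about z gives the same grasp; the last joint's range is limited). The gripper opens to 85 mm and grips with 20 to 120 N. Pads are 22 mm wide; open, the fingers measure 114 mm over their backs; the gripper's body (76 mm by 85 mm) begins 54 mm behind the grasp point. The pads swing forward as they close: fully open they stand 13 mm farther back than shut.
Start: joints at [1.161, 0.091, 1.231, -0, 1.82, -0.057], TCP at [0.207, 0.563, 0.231] pointing down, gripper open.
Joint ranges: [-2.87, 2.87], [-0.86, 2.18], [0.17, 2.46], [-1.51, 4.65], [0.06, 2.69], [-2.65, 2.65]. Speed limits (rad/s): [2.57, 2.57, 3.01, 3.14, 3.14, 3.14].

### API

Orientations are given as a unit quaternion [w, x, y, z].
In Python, from rig import r gives the robot as it stands.
- The arm moves only by the tool arm_command, never from a script. Its argument "moves" is a list of rows, each a list of 3 entries, a list of its own where there are three numbers: the shift along the tool's x, y, z in units of 25 mm (1.0 is 25 mm), then the turn about the tool's z in degrees, then the opening in per cent of the stroke, from 0 (shut) to 100 (fully open). In form: [[[tx, ty, tz], spin, grip], ...]. A call has exactly 5 rows; each row shifts and turns the commanded pose from where the row before left it, along the tool's axes as they then stand; what a row does not reach is not made up. A row lasts 1/10 s, in which the tool goes at most 50 mm and 8.59 degrees, less where a joint would pass 70% of its speed; a pose out of reach is approached as far as the arm can. A call is refused whole if a number of a shift passes 1 or a number of a turn 8.59, either way. A call with a gripper value outside its range is refused whole. The fingers move at their own pace and stop on an object; "squeeze" is the grip in N (left out, the last holds). Time passes only in rows, so rows that do not move let the fingers close, or fill a call up. It gives the time, the measured TCP pose, the force and the opening at its end, in the units of the state.
- r.get_obs(): the state, without advancing time (a new reading comes with each control period).
- r.get_image(name): name is "side" or "top" or "wrist"; returns a dict with "image" (480x640x3 uint8, red, green, blue), "fx", "fy", "cx", "cy" (pixels), "dist_coeffs" ([k1, k2, p1, p2, k3] as OpenCV has them; the pictures are not rectified), "R" (3x3) and "t" (3): a world point X has camera coordinates R X + t; the wrist camera has in their place "mount" (4x4, takes a point from camera to tool coordinates, whose origin is the TCP and whose axes are the flange's). Camera axes: x right, y down, z forward; pixel columns grow to the right and rows downward; lengths in m; the calibration is good to about 2 mm. A picture is of the moment at which its call begins: read the wrist's pose just before it. There is no depth.
- r.finish_job(): hands the job in, once; it reports no verdict.
The state is a dict: "clock": time; "joint_positions": joint angles; "joint_velocities": joint speeds; "tau": joint torques, N m; "ee_pos": TCP position; "ee_rot": TCP orientation; "contact_force": force on the tool from outside, world axes, zero at the start; "torque": the same for the moment, N m; "opening": finger opening in m.
Only numpy, scipy, OpenCV 4.12 (cv2) and the standard library are available. Lean on these libraries where they do the work, as an engineer would, in place of code of your own. Each camera call takes 0.05 s, during which the arm holds its last target.

### The job

The cream filler patch in the fretted veneer panel needs curing: by the ball handle at its tail, swivel and tilt the UV lamp until its beam points at the middle of the patch, and let go of it. Then press the lever of the hand switch down to its middle position (pointer in the green band; never push it on through to the stop) and finish while still holding it there. Do not press the lever before the lamp is aimed, and leave the panel, the cork block and the turned foot where they lie.

Things in the scene. Friction and masses are not known exactly. Their poses are not given: they have to be found in the camera images.
- cure_lamp: Cordless UV lamp, standing firm: black foot 88x88x42 mm, steel column, yoke, pale grey barrel head (dia. 46 mm; front bezel dia. 59 mm with a violet window 78 mm in front of the pivot). Origin under the middle of the foot, on the column's axis, which is the swivel axis; its x is the beam's direction seen from above at swivel 0.
- lamp_swivel (a joint): Swivel of the lamp about the upright column, rad, positive anticlockwise from above; range -1.3 to 1.3; 0 = beam over the foot's x axis. Friction holds it where it is left (0.14 N m).
- lamp_tilt (a joint): Tilt of the lamp head about a level axis through the pivot, rad: 0 = beam level, growing as the window dips and the ball rises; range 0 to 1.35. Friction holds it where it is left (0.18 N m).
- lamp_beam (a point): The lamp's pivot, where swivel and tilt axes cross, 220 mm above the table. Its x axis is the beam, running out through the middle of the window; the beam passes through the pivot.
- lamp_ball (a point): Centre of the black ball handle, dia. 30 mm, on a 10 mm rod behind the lamp head: on the beam's line, 120 mm behind the pivot. It can be gripped from above (finger line across the rod, as seen from above) and led round on the sphere about the pivot; about 2 to 4 N moves it.
- fret_panel: Loose dark red fretted veneer panel, 86x133 mm, 4 mm thick, lying flat. Origin under its middle, long side along its y.
- patch (a point): Middle of the round cream filler patch, dia. 20 mm, on the top face of the panel. The beam's spot is about 60 mm across there.
- hold_switch: Hand switch, grey, standing firm, 136x84 mm foot; origin 5 mm in front of its middle, underneath; x from the lever's pad (front, -x) to its hinge (back). On its right side (-y) a small upright plate, its outer face with a red, a green and a red band, over which the lever's white pointer moves.
- hold_lever (a joint): The switch's sprung lever, rad: 0 = up and released, growing as it is pressed; stop at 0.34. Pointer in the green band from 0.12 to 0.22. The spring lifts it back when let go: about 3 N at the pad starts it, 7 N holds the middle of the green band, 11 N the stop.
- lever_pad (a point): Middle of the top of the lever's black ribbed pad, 44x38 mm, facing up, 82 mm above the table when released. It swings down about the hinge: about 18 mm lower at the middle of the green band.
- lever_hinge (a point): Hinge of the lever, 56 mm above the table and about 108 mm behind the pad; level axis along the switch's y.
- cork_block: Loose cork sanding block, 122x84x33 mm; origin under its middle.
- clock_bonnet: Mahogany clock-hood frame standing firm and upright behind the work: an obstacle, not to be moved. 365 mm high at most, about 600 mm wide across the table and 90 mm deep; its front face is about 45 mm nearer the robot than this origin, which lies under its middle. Cross above it with the fingertips 400 mm up.
- turned_foot: Loose dark red turned wooden furniture foot, dia. 38 mm, 47 mm high; origin under its middle.

How it is judged:
On the way:
1. the lamp points at the patch (patch centre within 18 mm of the beam's axis, sideways and up or down) and the fingers have let go of it, the lever still up (y of patch in the frame of lamp_beam between -0.018 and 0.018 m and z of patch in the frame of lamp_beam between -0.018 and 0.018 m and value of joint hold_lever below 0.06 rad and contact force between the fingers and cure_lamp below 0.3 N), for 0.3 s.
At the end, for the whole second after the job is handed in: The patch centre lies within 18 mm of the beam's axis (sideways and up or down), nothing of the robot touches the lamp, and the fingers keep the lever pressed with its pointer in the green band (0.12 to 0.22 rad); the panel lies within 12 mm of where it was (y of patch in the frame of lamp_beam between -0.018 and 0.018 m and z of patch in the frame of lamp_beam between -0.018 and 0.018 m and value of joint hold_lever between 0.12 and 0.22 rad and contact force between the fingers and hold_switch above 2 N and contact force between the arm and cure_lamp below 0.3 N and distance of fret_panel from where it was at the start of the episode below 0.012 m); the arm keeps its last pose, push and grip.
It fails at once if the lever is pressed while the lamp is not aimed at the patch (value of joint hold_lever above 0.1 rad and not (y of patch in the frame of lamp_beam between -0.018 and 0.018 m and z of patch in the frame of lamp_beam between -0.018 and 0.018 m)).
It fails at once if the lever is pushed through to its stop (beyond 0.31 rad) (value of joint hold_lever above 0.31 rad).
It fails at once if the panel is pushed more than 12 mm (distance of fret_panel from where it was at the start of the episode above 0.012 m).
It fails at once if the cork block is pushed more than 20 mm (distance of cork_block from where it was at the start of the episode above 0.02 m).
It fails at once if the turned foot is pushed more than 20 mm (distance of turned_foot from where it was at the start of the episode above 0.02 m).
It also fails if it takes over 48 s, if anything falls off the work surface, if the arm or the gripper's body presses on something with over 40 N, if the wrist force passes 120 N, or if a joint passes its speed limit or range.

## Working session

There is one attempt and no reset: what is moved stays moved. The work goes in short steps, Python scripts to look and compute and a tool call to move; the robot and the scene stay as the last step left them, time stands still between calls to the robot, and variables do not carry over. Pictures are saved under pics/ and viewed, and the job is handed in when it is done.

Besides the shell and the picture viewer there is one more tool, called after "Emit:" by a JSON object that holds its "method" and its "body", one argument or row to a line. arm_command: Moves the arm, as the interface text tells. Its arguments: {"type":"object","properties":{"moves":{"type":"array","items":{"type":"array"}},"squeeze":{"type":"number"}},"required":["moves"]}

```bash
ls; mkdir -p pics; python3 - <<'E'
from rig import r
import cv2,pickle
o=r.get_obs(); print(o)
d={}
for n in ["side","top","wrist"]:
    im=r.get_image(n); d[n]=im
    cv2.imwrite(f"pics/{n}0.png",im["image"][:,:,::-1])
    print(n,{k:v for k,v in im.items() if k!="image"})
pickle.dump((o,d),open("d0.pkl","wb"))
E
```

```text
pics
{'clock': 0.0, 'joint_positions': array([ 1.16129091e+00,  9.18680025e-02,  1.23186320e+00, -2.00810080e-05,
        1.81979563e+00, -5.66997392e-02]), 'joint_velocities': array([-1.27979985e-03,  7.82421143e-04, -4.35848348e-05, -1.04016590e-04,
       -9.52433606e-05, -4.16567952e-04]), 'tau': array([ 7.21349479e-04, -4.58730233e+01, -4.18021238e+01, -1.76470794e-04,
        1.13271450e-02, -1.98727903e-06]), 'ee_pos': array([0.20721757, 0.56278926, 0.2301582 ]), 'ee_rot': array([-2.13925078e-04,  1.75491721e-01,  9.84480432e-01, -9.43182398e-04]), 'contact_force': array([ 0.30925241,  0.5360504 , -0.64066919]), 'torque': array([-0.02421489,  0.01447833, -0.05973527]), 'opening': 0.08524782372183153}
side {'fx': 462.71599429902386, 'fy': 462.71599429902386, 'cx': 318.7521235398314, 'cy': 241.64750495752992, 'dist_coeffs': array([-0.03684042,  0.        ,  0.        ,  0.        ,  0.        ]), 'R': array([[ 0.96654244, -0.25620088, -0.01252304],
       [-0.16104893, -0.56812511, -0.80702981],
       [ 0.19964709,  0.78204538, -0.5903779 ]]), 't': array([-0.45612801,  0.210436
[... 260 characters left out ...]
91  ],
       [-0.98609103, -0.02518397, -0.16428708],
       [ 0.16457207, -0.00968107, -0.98631755]]), 't': array([-0.04042823,  0.49985548,  1.0540098 ])}
wrist {'fx': 332.5928593115182, 'fy': 332.5928593115182, 'cx': 318.8879474299391, 'cy': 241.79721336918288, 'dist_coeffs': array([0.01844438, 0.        , 0.        , 0.        , 0.        ]), 'mount': array([[-1.23221870e-04, -9.46447997e-01, -3.22856275e-01,
         8.28272700e-02],
       [ 9.99999975e-01, -5.62517375e-05, -2.16760609e-04,
        -1.81611656e-04],
       [ 1.86991417e-04, -3.22856294e-01,  9.46447980e-01,
        -1.42577353e-01],
       [ 0.00000000e+00,  0.00000000e+00,  0.00000000e+00,
         1.00000000e+00]])}
```

View pics/top0.png

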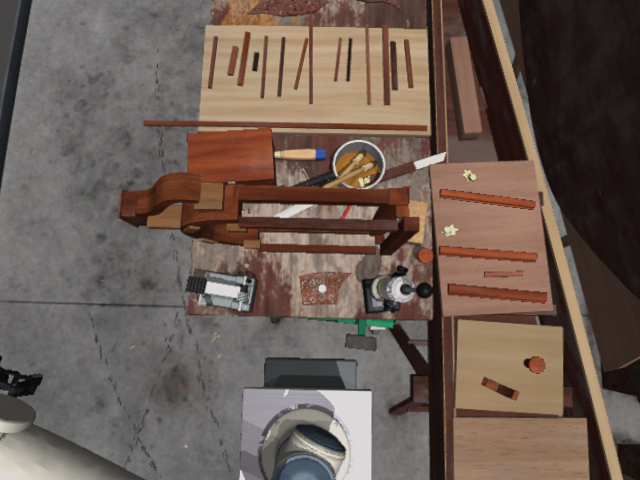

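View pics/side0.png

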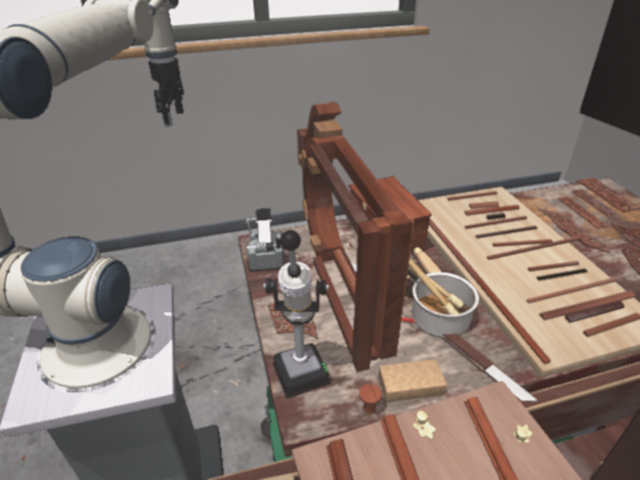

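View pics/wrist0.png

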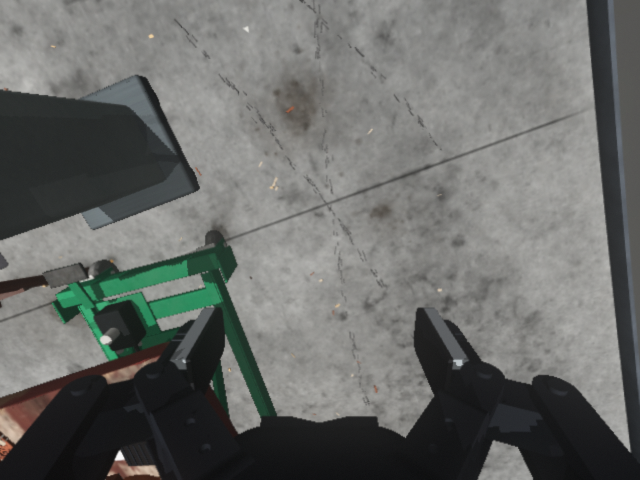

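```bash
cat > h.py <<'E'
import cv2,numpy as np,pickle
def K(c): return np.array([[c["fx"],0,c["cx"]],[0,c["fy"],c["cy"]],[0,0,1.]])
def ray(c,uv):
    p=cv2.undistortPoints(np.array([[uv]],float),K(c),c["dist_coeffs"])[0,0]
    R=c["R"];t=c["t"]
    return -R.T@t, R.T@np.array([p[0],p[1],1.])
def onz(c,uv,z):
    o,d=ray(c,uv); return o+d*(z-o[2])/d[2]
def tri(obs):
    A=np.zeros((3,3));b=np.zeros(3)
    for c,uv in obs:
        o,d=ray(c,uv);d=d/np.linalg.norm(d);P=np.eye(3)-np.outer(d,d);A+=P;b+=P@o
    X=np.linalg.solve(A,b)
    return X,[np.hypot(*(proj(c,X)-uv)) for c,uv in obs]
def proj(c,X):
    rv=cv2.Rodrigues(c["R"])[0]
    return cv2.projectPoints(np.array([X],float),rv,c["t"],K(c),c["dist_coeffs"])[0][0,0]
def wristcam(im,o):
    from scipy.spatial.transform import Rotation as Ro
    q=o["ee_rot"];T=np.eye(4);T[:3,:3]=Ro.from_quat([q[1],q[2],q[3],q[0]]).as_matrix();T[:3,3]=o["ee_pos"]
    M=np.linalg.inv(T@im["mount"]);c=dict(im);c["R"]=M[:3,:3];c["t"]=M[:3,3];return c
def crop(c,x,y,w,h,s,fn):
    cv2.imwrite(fn,cv2.resize(c["image"][y:y+h,x:x+w,::-1],None,fx=s,fy=s,interpolation=cv2.INTER_CUBIC))
E
python3 - <<'E'
from h import *
o,d=pickle.load(open("d0.pkl","rb"))
crop(d["top"],180,240,260,90,3,"pics/t1.png")
crop(d["side"],230,200,200,150,4,"pics/s1.png")
E
```

```text
(no output)
```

View pics/t1.png

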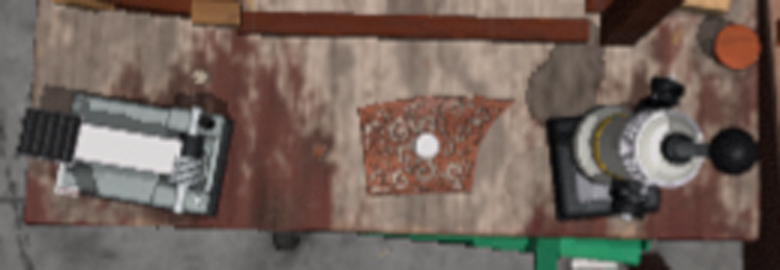

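View pics/s1.png

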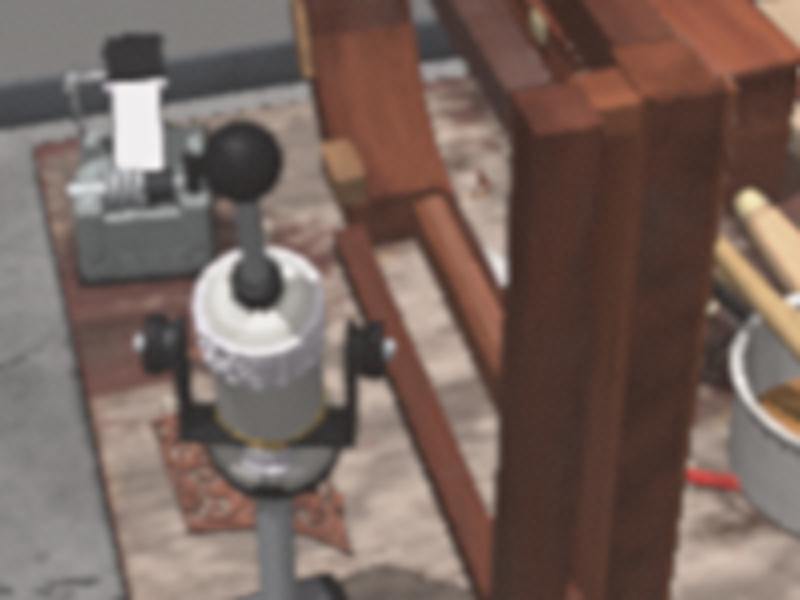

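```bash
python3 - <<'E'
from h import *
o,d=pickle.load(open("d0.pkl","rb"))
T=d["top"];S=d["side"]
t=lambda x,y:np.array([180+(x+.5)/3-.5,240+(y+.5)/3-.5])
s=lambda x,y:np.array([230+(x+.5)/4-.5,200+(y+.5)/4-.5])
np.set_printoptions(precision=4,suppress=True)
ball,e=tri([(T,t(734,151)),(S,s(241,161))]);print("ball",ball,e)
k1,e1=tri([(T,t(666,95)),(S,s(372,349))]);k2,e2=tri([(T,t(634,202)),(S,s(158,343))])
print("knobs",k1,e1,k2,e2,(k1+k2)/2)
piv=(k1+k2)/2
print("dist",np.linalg.norm(ball-piv))
patch=onz(T,t(427,146),.004);print("patch",patch)
pad=onz(T,t(50,134),.082);print("pad",pad)
for p in [(79,113),(80,157),(20,112),(20,154)]: print(onz(T,t(*p),.082))
print("padside",onz(S,s(135,60),.082))
hinge=onz(T,t(188,163),.056)
print("foot corners switch",[onz(T,t(*p),.02) for p in [(232,119),(217,214)]])
print("lampfoot",[onz(T,t(*p),.042) for p in [(548,119),(563,216),(658,208)]])
print("bonnet front low bar?",[onz(T,t(*p),.0) for p in [(240,36),(588,40)]])
print("cork?",onz(S,(412,395),.03),"turned",onz(T,t(736,46),.047))
E
```

```text
ball [ 0.3784 -0.2103  0.3363] [np.float64(0.088050548667159), np.float64(0.11255041559527647)]
knobs [ 0.4273 -0.1924  0.2204] [np.float64(1.4017143035761126), np.float64(1.8107006282764277)] [ 0.349  -0.169   0.2234] [np.float64(0.7115462584766231), np.float64(0.9019961284631286)] [ 0.3881 -0.1807  0.2219]
dist 0.11857592758337987
patch [ 0.4009 -0.0303  0.004 ]
pad [0.3972 0.2682 0.082 ]
[0.4144 0.2463 0.082 ]
[0.3798 0.2433 0.082 ]
[0.414  0.2932 0.082 ]
[0.3809 0.2908 0.082 ]
padside [0.3971 0.262  0.082 ]
foot corners switch [array([0.4183, 0.1336, 0.02  ]), array([0.3392, 0.1424, 0.02  ])]
lampfoot [array([ 0.4227, -0.1288,  0.042 ]), array([ 0.3439, -0.1417,  0.042 ]), array([ 0.3521, -0.2194,  0.042 ])]
bonnet front low bar? [array([0.4917, 0.1329, 0.    ]), array([ 0.4959, -0.1671,  0.    ])]
cork? [ 0.5603 -0.2988  0.03  ] turned [ 0.4866 -0.284   0.047 ]
```

Emit:
{"method": "arm_command", "body": {
  "moves": [
    [[-0.91, -0.84, -0.51], 0, 100],
    [[-0.91, -0.84, -0.51], 0, 100],
    [[-0.91, -0.84, -0.51], 0, 100],
    [[-0.91, -0.84, -0.51], 0, 100],
    [[-0.91, -0.84, -0.51], 0, 100]
  ]
}}

```text
clock: 0.65
ee_pos: [0.2781, 0.424, 0.2952]
ee_rot: [-0.0, 0.175, 0.985, -0.0]
contact_force: [0.8, 0.3, -0.1]
opening: 0.0857
```

Emit:
{"method": "arm_command", "body": {
  "moves": [
    [[-0.91, -0.84, -0.51], 0, 100],
    [[-0.91, -0.84, -0.51], 0, 100],
    [[-0.91, -0.84, -0.51], 0, 100],
    [[-0.91, -0.84, -0.51], 0, 100],
    [[-0.91, -0.84, -0.51], 0, 100]
  ]
}}

```text
clock: 1.15
ee_pos: [0.3485, 0.2862, 0.3591]
ee_rot: [-0.0, 0.175, 0.984, -0.0]
contact_force: [0.5, 0.3, 0.7]
opening: 0.0853
```

Emit:
{"method": "arm_command", "body": {
  "moves": [
    [[-0.91, -0.84, -0.51], 0, 100],
    [[-0.91, -0.84, -0.51], 0, 100],
    [[-0.91, -0.84, -0.51], 0, 100],
    [[-0.91, -0.84, -0.51], 0, 100],
    [[-0.91, -0.84, -0.51], 0, 100]
  ]
}}

```text
clock: 1.65
ee_pos: [0.419, 0.1483, 0.4229]
ee_rot: [-0.0, 0.175, 0.984, -0.0]
contact_force: [0.0, 0.3, 0.3]
opening: 0.0856
```

Emit:
{"method": "arm_command", "body": {
  "moves": [
    [[-0.23, -0.94, 0], 0, 100],
    [[-0.23, -0.94, 0], 0, 100],
    [[-0.23, -0.94, 0], 0, 100],
    [[-0.23, -0.94, 0], 0, 100],
    [[-0.23, -0.94, 0], 0, 100]
  ]
}}

```text
clock: 2.15
ee_pos: [0.4048, 0.0284, 0.4223]
ee_rot: [-0.0, 0.175, 0.984, -0.0]
contact_force: [-0.9, -0.0, 0.3]
opening: 0.0853
```

Emit:
{"method": "arm_command", "body": {
  "moves": [
    [[-0.23, -0.94, 0], 0, 100],
    [[-0.23, -0.94, 0], 0, 100],
    [[-0.23, -0.94, 0], 0, 100],
    [[-0.23, -0.94, 0], 0, 100],
    [[-0.23, -0.94, 0], 0, 100]
  ]
}}

```text
clock: 2.65
ee_pos: [0.3912, -0.0918, 0.4224]
ee_rot: [-0.0, 0.175, 0.984, 0.0]
contact_force: [0.0, 0.2, 0.2]
opening: 0.0856
```

Emit:
{"method": "arm_command", "body": {
  "moves": [
    [[0, 0, 0], 6.5, 100],
    [[0, 0, 0], 6.5, 100],
    [[0, 0, 0], 6.5, 100],
    [[0, 0, 0], 6.5, 100],
    [[0, 0, 0], 6.5, 100]
  ]
}}

```text
clock: 3.15
ee_pos: [0.3914, -0.0909, 0.4224]
ee_rot: [-0.0, 0.446, 0.895, -0.0]
contact_force: [0.4, -0.3, -0.1]
opening: 0.0855
```

Emit:
{"method": "arm_command", "body": {
  "moves": [
    [[0, 0, 0], 6.5, 100],
    [[0, 0, 0], 6.5, 100],
    [[0, 0, 0], 6.5, 100],
    [[0, 0, 0], 6.5, 100],
    [[0, 0, 0], 6.5, 100]
  ]
}}

```text
clock: 3.65
ee_pos: [0.3914, -0.0908, 0.4223]
ee_rot: [-0.0, 0.679, 0.734, -0.0]
contact_force: [0.6, 0.8, -0.6]
opening: 0.0857
```

```bash
python3 - <<'E'
from h import *
from rig import r
np.set_printoptions(precision=4,suppress=True)
o=r.get_obs();im=r.get_image("wrist");c=wristcam(im,o)
pickle.dump((o,c),open("w1.pkl","wb"))
print(o["ee_pos"],o["ee_rot"],o["joint_positions"])
cv2.imwrite("pics/w1.png",c["image"][:,:,::-1])
for n,X in dict(ball=[.3784,-.2103,.3363],piv=[.388,-.179,.22],patch=[.4009,-.0303,.004]).items(): print(n,proj(c,X))
E
```

```text
[ 0.3914 -0.0908  0.4223] [-0.0002  0.6787  0.7344 -0.0001] [-0.3127 -0.2955  1.239  -0.      2.1985 -0.3916]
ball [292.0884 379.7945]
piv [309.7509 285.3528]
patch [327.6913 143.307 ]
```

View pics/w1.png

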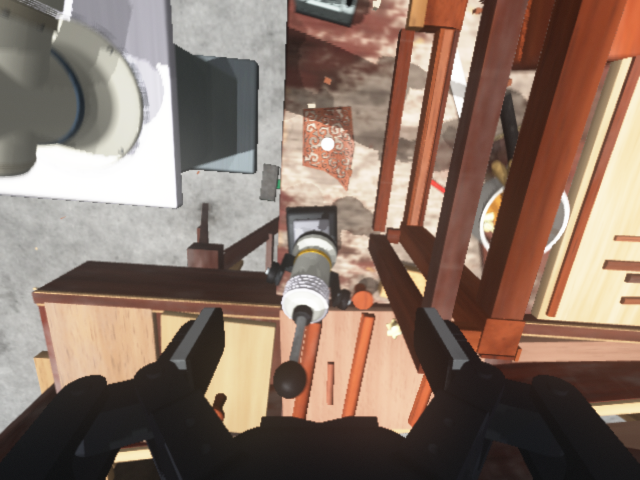

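```bash
python3 - <<'E'
from h import *
o,c=pickle.load(open("w1.pkl","rb"))
crop(c,250,190,125,215,2.79,"pics/w1c.png")
crop(c,255,195,100,75,8,"pics/w1d.png")
E
```

```text
(no output)
```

View pics/w1c.png

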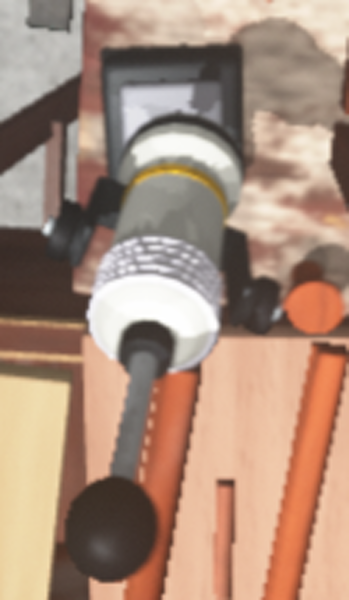

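View pics/w1d.png

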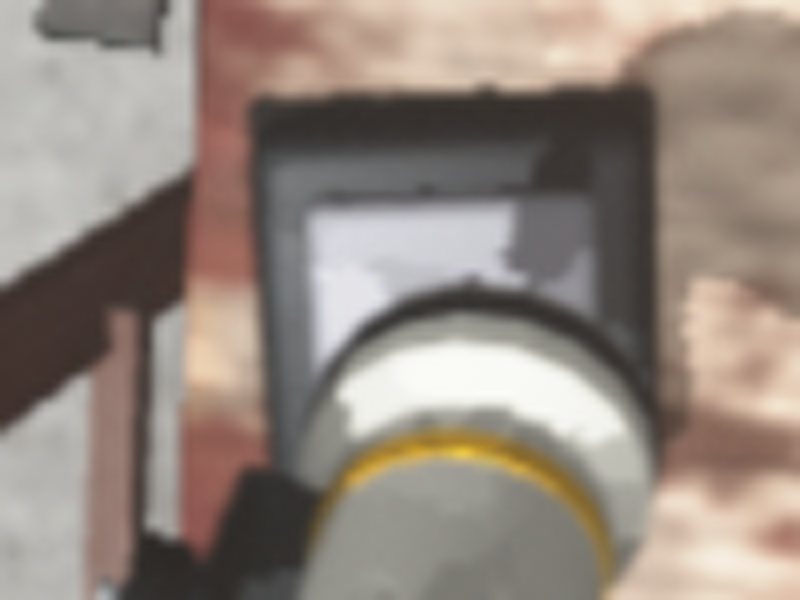

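```bash
cat > fit.py <<'E'
from h import *
from scipy.optimize import least_squares
np.set_printoptions(precision=4,suppress=True)
o,d=pickle.load(open("d0.pkl","rb"));T=d["top"];S=d["side"]
_,W=pickle.load(open("w1.pkl","rb"))
t=lambda x,y:np.array([180+(x+.5)/3-.5,240+(y+.5)/3-.5])
s=lambda x,y:np.array([230+(x+.5)/4-.5,200+(y+.5)/4-.5])
w=lambda x,y:np.array([250+(x+.5)/2.79-.5,190+(y+.5)/2.79-.5])
ob=[(T,'b',t(734,151)),(S,'b',s(241,161)),(W,'b',w(112,529)),
(T,'L',t(627,214)),(T,'R',t(672,83)),(S,'L',s(140,343)),(S,'R',s(389,347)),(W,'L',w(48,231)),(W,'R',w(280,302))]
def pts(p):
    P=np.array([p[0],p[1],.22]);a,ti,h=p[2:5]
    b=np.array([np.cos(a)*np.cos(ti),np.sin(a)*np.cos(ti),-np.sin(ti)])
    k=np.array([-np.sin(a),np.cos(a),0])
    return dict(b=P-.12*b,L=P+h*k,R=P-h*k)
def f(p):
    q=pts(p);return np.concatenate([proj(c,q[n])-uv for c,n,uv in ob])
if __name__=="__main__":
    r=least_squares(f,[.388,-.18,1.7,1.3,.04],loss='soft_l1')
    print(r.x,r.cost);print(f(r.x).reshape(-1,2));print(pts(r.x))
    pa=[onz(T,t(427,146),.004),onz(W,(327.3,143.7),.004)];print("patch",pa)
    for q in pa:
        P=np.array([*r.x[:2],.22]);v=(q-P);v/=np.linalg.norm(v)
        print("ball target",P-.12*v,"tilt",np.arcsin(-v[2]),"az",np.arctan2(v[1],v[0]))
    print("lampfoot", [onz(W,(255+x/8,195+y/8),.042) for x,y in [(255,100),(652,92)]])
E
python3 fit.py
```

```text
[ 0.3873 -0.1791  1.2896  1.2946  0.0499] 6.499260117933293
[[ 0.0379  0.0538]
 [-0.1763  0.6293]
 [ 2.1549 -0.025 ]
 [ 0.1485  1.4685]
 [-1.5856 -1.193 ]
 [-0.7525  0.9785]
 [-1.1276  0.3361]
 [ 0.7986 -1.1786]
 [-0.5949  1.1229]]
{'b': array([ 0.3783, -0.2105,  0.3355]), 'L': array([ 0.3394, -0.1652,  0.22  ]), 'R': array([ 0.4353, -0.1929,  0.22  ])}
patch [array([ 0.4009, -0.0303,  0.004 ]), array([ 0.4003, -0.031 ,  0.004 ])]
ball target [ 0.3811 -0.2471  0.3187] tilt 0.9655907880465915 az 1.479809783248688
ball target [ 0.3814 -0.2468  0.3188] tilt 0.9679505302264062 az 1.4833258735797032
lampfoot [array([ 0.3432, -0.1322,  0.042 ]), array([ 0.4224, -0.1243,  0.042 ])]
```

Emit:
{"method": "arm_command", "body": {
  "moves": [
    [[0, 0, 0], 6.8, 100],
    [[0, 0, 0], 6.8, 100],
    [[0, 0, 0], 6.9, 100],
    [[0, 0, 0], 0, 100],
    [[0, 0, 0], 0, 100]
  ]
}}

```text
clock: 4.2
ee_pos: [0.3915, -0.0908, 0.4224]
ee_rot: [-0.0, 0.796, 0.606, -0.0]
contact_force: [-0.6, 0.4, 0.6]
opening: 0.0855
```

Emit:
{"method": "arm_command", "body": {
  "moves": [
    [[-0.95, 0.16, 0], 0, 100],
    [[-0.95, 0.16, 0], 0, 100],
    [[-0.95, 0.16, 0], 0, 100],
    [[-0.95, 0.16, 0], 0, 100],
    [[-0.95, 0.16, 0], 0, 100]
  ]
}}

```text
clock: 4.7
ee_pos: [0.3784, -0.2115, 0.4225]
ee_rot: [0.0, 0.796, 0.605, 0.0]
contact_force: [0.6, -0.1, -0.1]
opening: 0.0849
```

Emit:
{"method": "arm_command", "body": {
  "moves": [
    [[0, 0, 0], 0, 100],
    [[0, 0, 0.3], 0, 100],
    [[0, 0, 0.5], 0, 100],
    [[0, 0, 0.5], 0, 100],
    [[0, 0, 0.2], 0, 100]
  ]
}}

```text
clock: 5.2
ee_pos: [0.3786, -0.2096, 0.3836]
ee_rot: [-0.001, 0.796, 0.605, -0.0]
contact_force: [-0.7, 0.1, 0.7]
opening: 0.0853
```

```bash
python3 - <<'E'
from h import *
from rig import r
np.set_printoptions(precision=4,suppress=True)
o=r.get_obs();im=r.get_image("wrist");c=wristcam(im,o)
print(o["ee_pos"],o["ee_rot"],o["contact_force"])
cv2.imwrite("pics/w2.png",c["image"][:,:,::-1])
for n,X in dict(ball=[.3783,-.2105,.3355],patch=[.4005,-.0305,.004]).items(): print(n,proj(c,X))
E
```

```text
[ 0.3786 -0.2096  0.3836] [-0.0008  0.7963  0.6049 -0.0001] [-0.7082  0.0648  0.6686]
ball [318.3779 270.5184]
patch [299.6435  55.05  ]
```

View pics/w2.png

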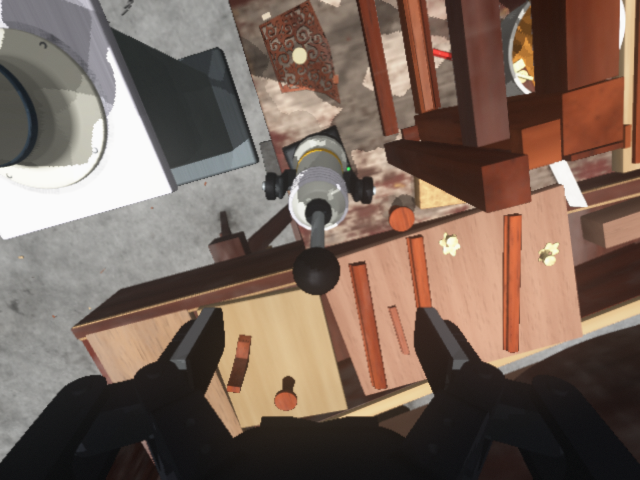

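Emit:
{"method": "arm_command", "body": {
  "moves": [
    [[0, 0, 0.5], 0, 100],
    [[0, 0, 0.7], 0, 100],
    [[0, 0, 0.7], 0, 100],
    [[0, 0, 0.6], 0, 100],
    [[0, 0, 0.28], 0, 100]
  ],
  "squeeze": 25
}}

```text
clock: 5.75
ee_pos: [0.3785, -0.2099, 0.3145]
ee_rot: [-0.001, 0.797, 0.604, -0.0]
contact_force: [0.4, 0.1, -1.1]
opening: 0.0853
```

Emit:
{"method": "arm_command", "body": {
  "moves": [
    [[0, 0, 0], 0, 70],
    [[0, 0, 0], 0, 50],
    [[0, 0, 0], 0, 40],
    [[0, 0, 0], 0, 30],
    [[0, 0, 0], 0, 20]
  ]
}}

```text
clock: 6.25
ee_pos: [0.378, -0.2106, 0.3167]
ee_rot: [0.0, 0.797, 0.604, -0.0]
contact_force: [-4.5, 0.2, 4.3]
opening: 0.0284
```

Emit:
{"method": "arm_command", "body": {
  "moves": [
    [[0, 0, 0], 0, 20],
    [[0, 0, 0], 0, 20],
    [[0, 0, 0], 0, 20],
    [[0, 0, 0], 0, 20],
    [[0, 0, 0], 0, 20]
  ]
}}

```text
clock: 6.75
ee_pos: [0.3781, -0.2106, 0.3167]
ee_rot: [0.0, 0.797, 0.604, -0.0]
contact_force: [-5.4, 1.0, 6.2]
opening: 0.0286
```

```bash
python3 - <<'E'
from h import *
from rig import r
np.set_printoptions(precision=4,suppress=True)
o=r.get_obs();im=r.get_image("wrist");c=wristcam(im,o)
print(o["ee_pos"],o["ee_rot"],o["contact_force"],o["opening"])
cv2.imwrite("pics/w3.png",c["image"][:,:,::-1])
E
```

```text
[ 0.3781 -0.2106  0.3167] [ 0.0005  0.7973  0.6036 -0.0002] [-5.4498  0.9772  6.1779] 0.02857184941050372
```

View pics/w3.png

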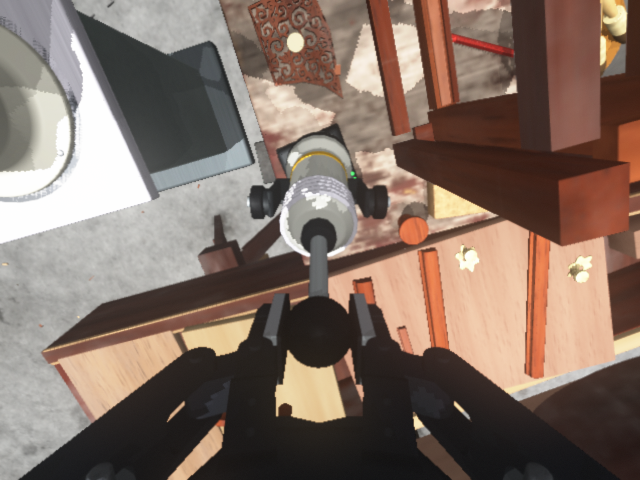

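Emit:
{"method": "arm_command", "body": {
  "moves": [
    [[-0.147, 0.03, 0.045], -1.1, 20],
    [[-0.147, 0.03, 0.05], -1.1, 20],
    [[-0.147, 0.03, 0.055], -1.1, 20],
    [[-0.147, 0.03, 0.06], -1.1, 20],
    [[-0.147, 0.03, 0.065], -1.1, 20]
  ]
}}

```text
clock: 7.3
ee_pos: [0.3779, -0.2294, 0.3098]
ee_rot: [0.001, 0.767, 0.642, 0.0]
contact_force: [-2.8, 0.6, 5.4]
opening: 0.0285
```

Emit:
{"method": "arm_command", "body": {
  "moves": [
    [[-0.137, 0.045, 0.07], -1.1, 20],
    [[-0.137, 0.045, 0.075], -1.1, 20],
    [[-0.137, 0.045, 0.08], -1.1, 20],
    [[-0.137, 0.045, 0.083], -1.1, 20],
    [[-0.137, 0.045, 0.087], -1.1, 20]
  ]
}}

```text
clock: 7.8
ee_pos: [0.3813, -0.2474, 0.2995]
ee_rot: [0.001, 0.735, 0.678, 0.0]
contact_force: [-1.3, 0.4, 4.6]
opening: 0.0284
```

Emit:
{"method": "arm_command", "body": {
  "moves": [
    [[0, 0, 0], 0, 20],
    [[0, 0, 0], 0, 20],
    [[0, 0, 0], 0, 20],
    [[0, 0, 0], 0, 20],
    [[0, 0, 0], 0, 20]
  ]
}}

```text
clock: 8.3
ee_pos: [0.3813, -0.2476, 0.2992]
ee_rot: [0.001, 0.736, 0.677, -0.0]
contact_force: [-1.0, -4.0, 5.7]
opening: 0.0286
```

```bash
python3 - <<'E'
from h import *
from rig import r
np.set_printoptions(precision=4,suppress=True)
o=r.get_obs();im=r.get_image("wrist");c=wristcam(im,o);S=r.get_image("side")
pickle.dump((o,c,S),open("w4.pkl","wb"))
print(o["ee_pos"],o["ee_rot"],o["contact_force"],o["opening"])
cv2.imwrite("pics/w4.png",c["image"][:,:,::-1])
crop(S,230,200,200,150,4,"pics/s4.png")
print(proj(c,[.3812,-.247,.3187]),proj(S,[.3812,-.247,.3187]))
E
```

```text
[ 0.3813 -0.2476  0.2992] [ 0.001   0.7357  0.6773 -0.0001] [-1.0207 -3.965   5.6562] 0.028605022976543812
[317.8146 330.6329] [297.9577 265.2102]
```

View pics/w4.png

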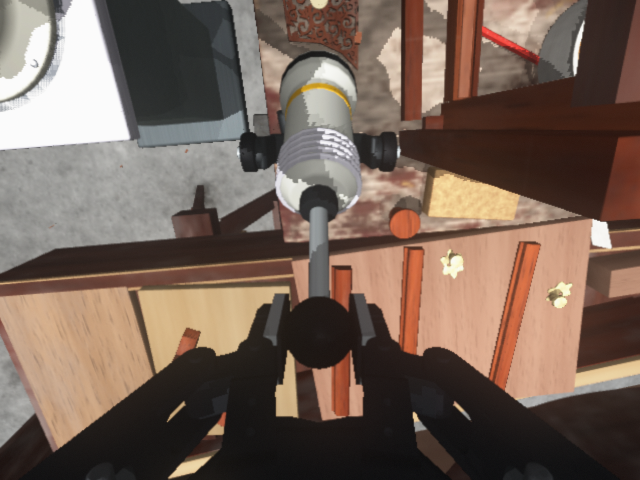

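View pics/s4.png

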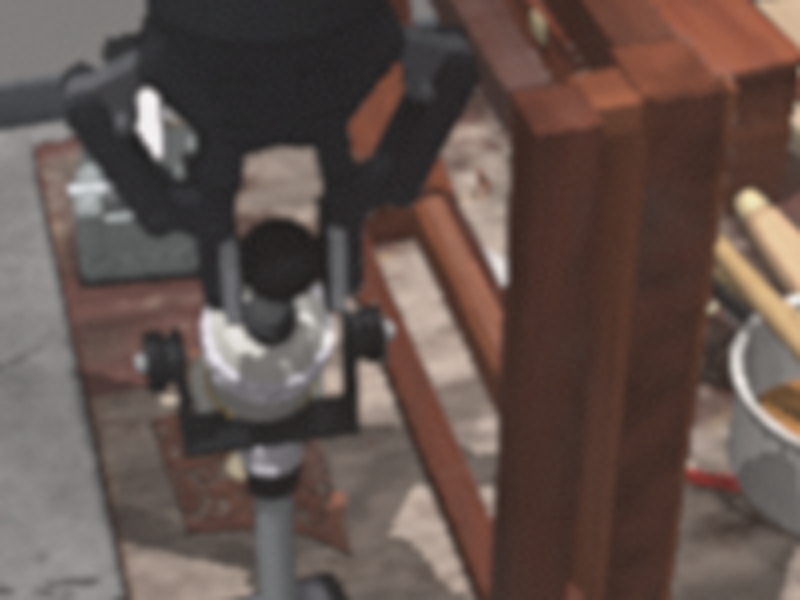

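Emit:
{"method": "arm_command", "body": {
  "moves": [
    [[0, 0, 0], 0, 40],
    [[0, 0, 0], 0, 60],
    [[0, 0, 0], 0, 80],
    [[0, 0, 0], 0, 100],
    [[0, 0, 0], 0, 100]
  ]
}}

```text
clock: 8.9
ee_pos: [0.3811, -0.2469, 0.2985]
ee_rot: [-0.0, 0.736, 0.677, 0.0]
contact_force: [-0.1, -0.3, -0.0]
opening: 0.0853
```

Emit:
{"method": "arm_command", "body": {
  "moves": [
    [[0, 0, -0.5], 0, 100],
    [[0, 0, -0.9], 0, 100],
    [[0, 0, -0.9], 0, 100],
    [[0, 0, -0.9], 0, 100],
    [[0, 0, -0.9], 0, 100]
  ]
}}

```text
clock: 9.4
ee_pos: [0.381, -0.2469, 0.4033]
ee_rot: [0.001, 0.736, 0.677, 0.0]
contact_force: [0.3, -0.2, -0.0]
opening: 0.0855
```

Emit:
{"method": "arm_command", "body": {
  "moves": [
    [[1, 0, -0.3], 0, 100],
    [[1, 0, -0.3], 0, 100],
    [[1, 0, -0.3], 0, 100],
    [[1, 0, -0.1], 0, 100],
    [[0.5, 0, 0], 0, 100]
  ]
}}

```text
clock: 9.9
ee_pos: [0.3903, -0.1335, 0.4281]
ee_rot: [0.001, 0.735, 0.678, 0.001]
contact_force: [0.0, -1.1, 0.2]
opening: 0.0849
```

Emit:
{"method": "arm_command", "body": {
  "moves": [
    [[0, 0, 0], 0, 100],
    [[0, 0, 0], 0, 100],
    [[0, 0, 0], 0, 100],
    [[0, 0, 0], 0, 100],
    [[0, 0, 0], 0, 100]
  ]
}}

```text
clock: 10.4
ee_pos: [0.3903, -0.1355, 0.426]
ee_rot: [-0.0, 0.736, 0.677, -0.0]
contact_force: [-0.0, -0.0, 1.1]
opening: 0.0853
```

```bash
python3 - <<'E'
from h import *
from rig import r
np.set_printoptions(precision=4,suppress=True)
o=r.get_obs();im=r.get_image("wrist");c=wristcam(im,o);S=r.get_image("side");T=r.get_image("top")
pickle.dump((o,c,S,T),open("w5.pkl","wb"))
print(o["ee_pos"],o["ee_rot"],o["contact_force"],o["opening"])
cv2.imwrite("pics/w5.png",c["image"][:,:,::-1])
crop(S,230,200,200,150,4,"pics/s5.png")
crop(T,280,230,200,150,4,"pics/t5.png")
b=[.3812,-.247,.3187]
print(proj(c,b),(proj(S,b)-[230,200])*4,(proj(T,b)-[280,230])*4)
E
```

```text
[ 0.3903 -0.1355  0.426 ] [-0.0003  0.736   0.677  -0.0002] [-0.0077 -0.012   1.075 ] 0.0852887156570131
[318.8868 357.1637] [271.831 260.841] [647.3913 238.0396]
```

View pics/w5.png

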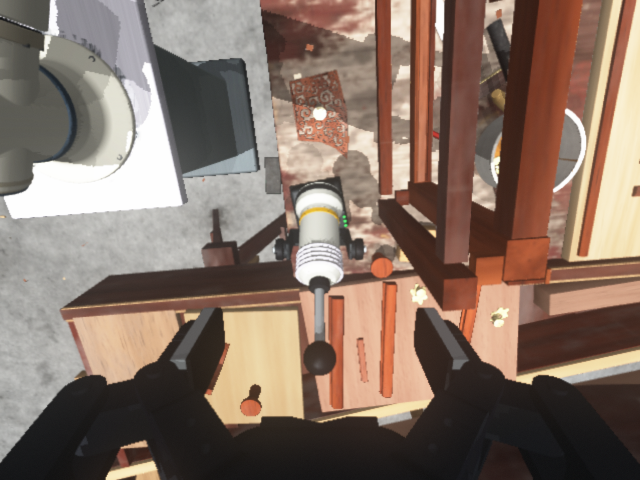

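View pics/s5.png

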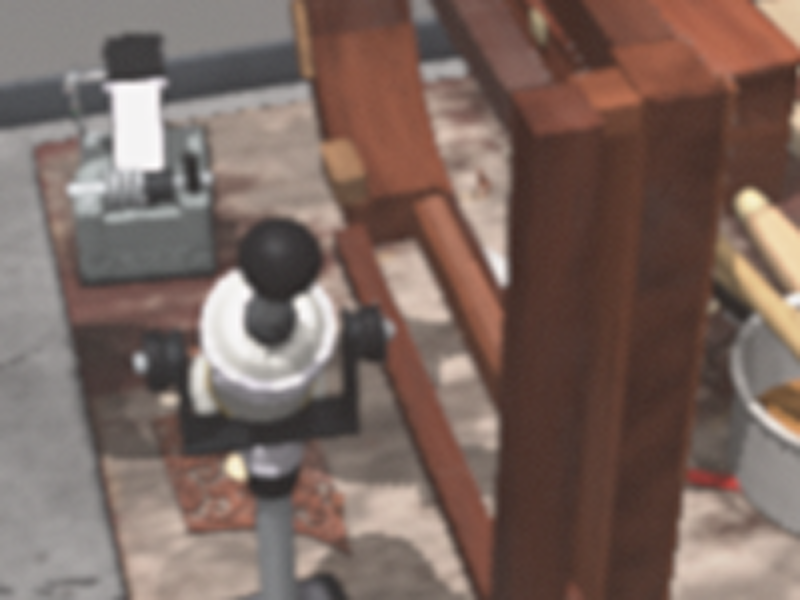

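View pics/t5.png

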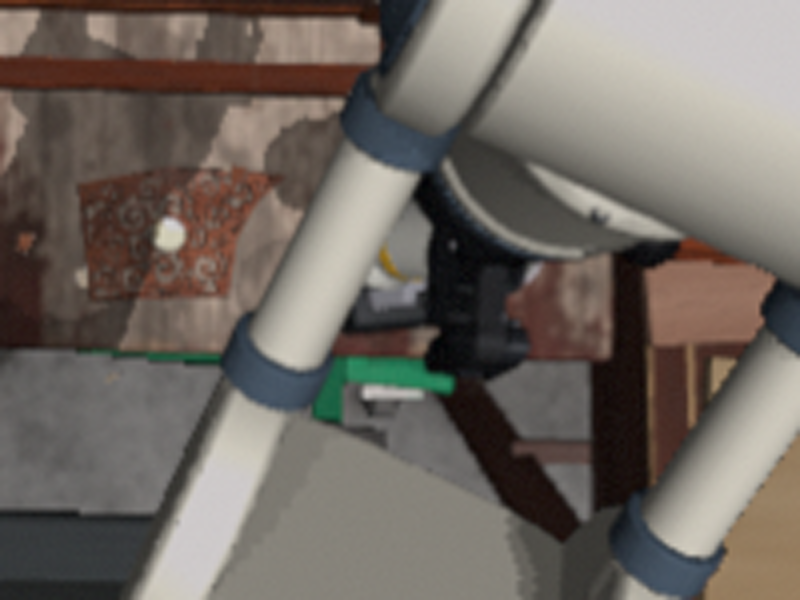

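```bash
cat > fit2.py <<'E'
from fit import *
import fit
_,W2,S2,T2=pickle.load(open("w5.pkl","rb"))
ob1=ob
def s2(x,y): return s(x,y)
ob2=[(W2,'b',np.array([318.8,357.5])),(W2,'L',np.array([276.5,251])),(W2,'R',np.array([361.5,248.5])),
(S2,'b',s(279.5,259)),(S2,'L',s(140,362)),(S2,'R',s(390,329))]
pa_obs=[(T,t(427,146)),(W,np.array([327.3,143.7])),(W2,np.array([319.8,113.7])),(T2,np.array([280+171/4-.4,230+234.5/4-.4]))]
def F(p):
    q1=pts(p[:5]);q2=pts([p[0],p[1],p[5],p[6],p[4]])
    return np.concatenate([proj(c,q1[n])-uv for c,n,uv in ob1]+[proj(c,q2[n])-uv for c,n,uv in ob2]+[proj(c,[p[7],p[8],.004])-uv for c,uv in pa_obs])
r_=least_squares(F,[.3873,-.179,1.29,1.295,.05,1.48,.967,.4,-.03],loss='soft_l1')
p=r_.x;print(p,r_.cost);print(F(p).reshape(-1,2)[9:])
a,ti=p[5],p[6];P=np.array([p[0],p[1],.22]);q=np.array([p[7],p[8],.004])-P
b=np.array([np.cos(a)*np.cos(ti),np.sin(a)*np.cos(ti),-np.sin(ti)]);y=np.array([-np.sin(a),np.cos(a),0]);z=np.cross(b,y)
print("along,y,z",q@b,q@y,q@z)
E
python3 fit2.py
```

```text
[ 0.3873 -0.1797  1.2861  1.3002  0.049   1.4967  0.9759  0.4005 -0.0312] 13.219739312971258
[[ 1.3212 -0.1746]
 [-1.0119 -1.8703]
 [ 1.8487 -0.1203]
 [-0.7963  0.1822]
 [-0.2305  0.7037]
 [-2.4295  0.9205]
 [ 0.3621  0.1536]
 [ 0.1243  0.1573]
 [ 0.0833 -0.3786]
 [ 0.0121  0.2619]]
along,y,z 0.2624276907775757 -0.0022076936759341972 0.0024075560681377168
```

Emit:
{"method": "arm_command", "body": {
  "moves": [
    [[0.8, -0.053, 0], 0, 60],
    [[0.8, -0.053, 0], 0, 30],
    [[0.8, -0.053, 0], 0, 0],
    [[0.8, -0.053, 0], 0, 0],
    [[0.8, -0.053, 0], 0, 0]
  ],
  "squeeze": 40
}}

```text
clock: 11.05
ee_pos: [0.3919, -0.034, 0.4263]
ee_rot: [0.0, 0.736, 0.677, 0.0]
contact_force: [-0.0, 0.2, 0.5]
opening: 0.0122
```

Emit:
{"method": "arm_command", "body": {
  "moves": [
    [[0.8, -0.053, 0], 0, 0],
    [[0.8, -0.053, 0], 0, 0],
    [[0.8, -0.053, 0], 0, 0],
    [[0.8, -0.053, 0], 0, 0],
    [[0.8, -0.053, 0], 0, 0]
  ]
}}

```text
clock: 11.55
ee_pos: [0.3935, 0.0663, 0.4263]
ee_rot: [0.0, 0.736, 0.677, 0.0]
contact_force: [0.3, 0.4, 0.3]
opening: -0.0001
```

Emit:
{"method": "arm_command", "body": {
  "moves": [
    [[0.8, -0.053, 0.5], 0, 0],
    [[0.8, -0.053, 0.9], 0, 0],
    [[0.8, -0.053, 0.9], 0, 0],
    [[0.8, -0.053, 0.9], 0, 0],
    [[0.8, -0.053, 0.9], 0, 0]
  ]
}}

```text
clock: 12.05
ee_pos: [0.3951, 0.1665, 0.3229]
ee_rot: [0.0, 0.736, 0.677, 0.0]
contact_force: [0.9, 0.3, -0.2]
opening: 0.0001
```

Emit:
{"method": "arm_command", "body": {
  "moves": [
    [[0.8, -0.053, 0.9], 0, 0],
    [[0.8, -0.053, 0.9], 0, 0],
    [[0.8, -0.053, 0.9], 0, 0],
    [[0.8, -0.053, 0.9], 0, 0],
    [[0.8, -0.053, 0.5], 0, 0]
  ]
}}

```text
clock: 12.55
ee_pos: [0.3962, 0.2664, 0.2189]
ee_rot: [-0.0, 0.736, 0.677, -0.001]
contact_force: [0.1, -0.0, -0.5]
opening: 0.0003
```

```bash
python3 - <<'E'
from h import *
from rig import r
np.set_printoptions(precision=4,suppress=True)
o=r.get_obs();im=r.get_image("wrist");c=wristcam(im,o);S=r.get_image("side");T=r.get_image("top")
pickle.dump((o,c,S,T),open("w6.pkl","wb"))
print(o["ee_pos"],o["ee_rot"],o["contact_force"],o["opening"])
cv2.imwrite("pics/w6.png",c["image"][:,:,::-1])
crop(S,230,170,200,150,4,"pics/s6.png")
b=[.397,.268,.082]
print(proj(c,b))
E
```

```text
[0.3962 0.2664 0.2189] [-0.0003  0.7356  0.6774 -0.0013] [ 0.1153 -0.0242 -0.462 ] 0.0002599727913851529
[319.6388 226.2091]
```

View pics/w6.png

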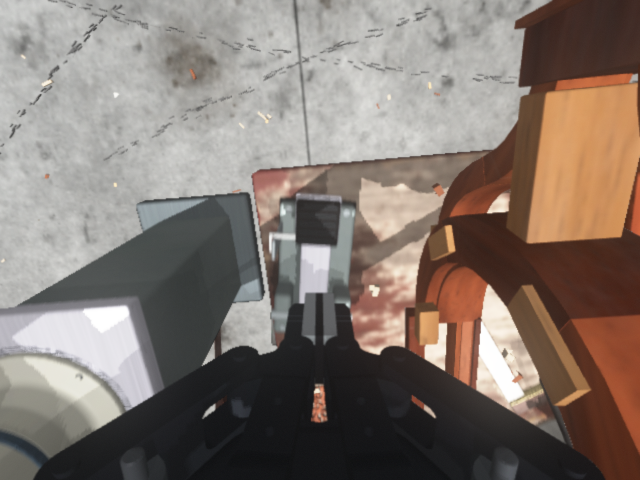

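View pics/s6.png

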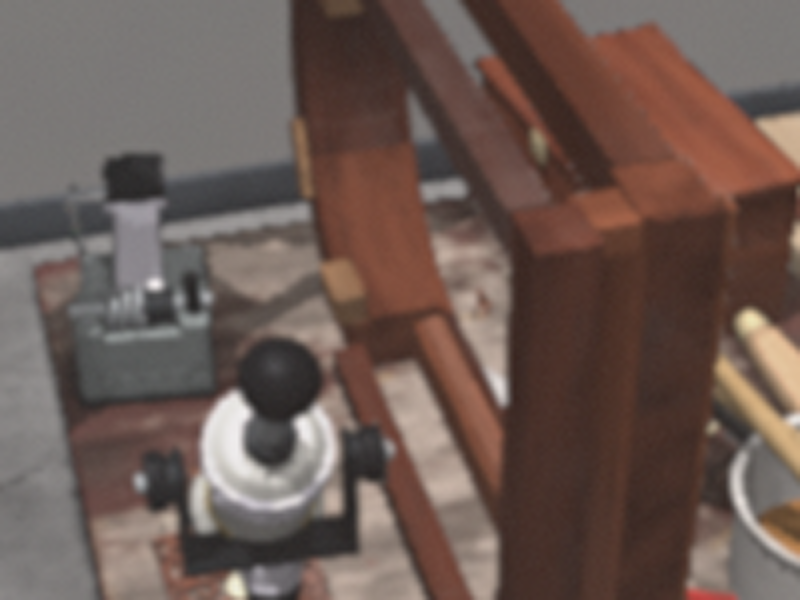

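Emit:
{"method": "arm_command", "body": {
  "moves": [
    [[0.1, 0.03, 0.8], 0, 0],
    [[0, 0, 1], 0, 0],
    [[0, 0, 1], 0, 0],
    [[0, 0, 0.9], 0, 0],
    [[0, 0, 0.6], 0, 0]
  ]
}}

```text
clock: 13.2
ee_pos: [0.398, 0.2674, 0.1133]
ee_rot: [0.0, 0.736, 0.677, -0.0]
contact_force: [0.0, -0.1, -0.4]
opening: -0.0001
```

Emit:
{"method": "arm_command", "body": {
  "moves": [
    [[0, 0, 0.3], 0, 0],
    [[0, 0, 0.2], 0, 0],
    [[0, 0, 0.1], 0, 0],
    [[0, 0, 0.1], 0, 0],
    [[0, 0, 0], 0, 0]
  ]
}}

```text
clock: 13.7
ee_pos: [0.398, 0.2685, 0.0967]
ee_rot: [0.0, 0.736, 0.677, 0.0]
contact_force: [0.2, 0.3, -0.3]
opening: 0.0002
```

```bash
python3 - <<'E'
from h import *
from rig import r
np.set_printoptions(precision=4,suppress=True)
o=r.get_obs();im=r.get_image("wrist");c=wristcam(im,o)
print(o["ee_pos"],o["ee_rot"],o["contact_force"],o["opening"])
cv2.imwrite("pics/w7.png",c["image"][:,:,::-1])
E
```

```text
[0.398  0.2685 0.0967] [0.0001 0.7356 0.6775 0.0003] [ 0.2367  0.3471 -0.3136] 0.00021695713625600427
```

View pics/w7.png

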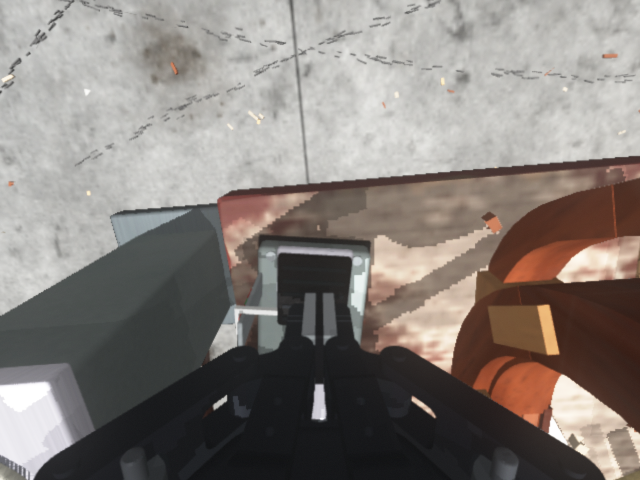

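Emit:
{"method": "arm_command", "body": {
  "moves": [
    [[0, 0, 0.3], 0, 0],
    [[0, 0, 0.2], 0, 0],
    [[0, 0, 0.2], 0, 0],
    [[0, 0, 0], 0, 0],
    [[0, 0, 0], 0, 0]
  ]
}}

```text
clock: 14.25
ee_pos: [0.3978, 0.2685, 0.0791]
ee_rot: [-0.0, 0.736, 0.677, 0.0]
contact_force: [-0.2, 0.7, 3.1]
opening: -0.0
```

Emit:
{"method": "arm_command", "body": {
  "moves": [
    [[0, 0, 0.15], 0, 0],
    [[0, 0, 0.15], 0, 0],
    [[0, 0, 0.15], 0, 0],
    [[0, 0, 0.08], 0, 0],
    [[0, 0, 0], 0, 0]
  ]
}}

```text
clock: 14.75
ee_pos: [0.3982, 0.2693, 0.0661]
ee_rot: [-0.0, 0.735, 0.678, 0.001]
contact_force: [0.1, 3.6, 6.7]
opening: -0.0001
```

Emit:
{"method": "arm_command", "body": {
  "moves": [
    [[0, 0, 0], 0, 0],
    [[0, 0, 0], 0, 0],
    [[0, 0, 0], 0, 0],
    [[0, 0, 0], 0, 0],
    [[0, 0, 0], 0, 0]
  ]
}}

```text
clock: 15.25
ee_pos: [0.3982, 0.2693, 0.0663]
ee_rot: [-0.0, 0.735, 0.678, 0.001]
contact_force: [0.3, 4.7, 6.6]
opening: -0.0
```

```bash
python3 - <<'E'
from h import *
from rig import r
np.set_printoptions(precision=4,suppress=True)
o=r.get_obs();im=r.get_image("wrist");c=wristcam(im,o);S=r.get_image("side");T=r.get_image("top")
pickle.dump((o,c,S,T),open("w8.pkl","wb"))
print(o["ee_pos"],o["ee_rot"],o["contact_force"],o["opening"])
crop(c,160,200,300,200,2.6,"pics/w8.png")
crop(S,230,190,200,150,4,"pics/s8.png")
crop(T,180,240,260,90,3,"pics/t8.png")
E
```

```text
[0.3982 0.2693 0.0663] [-0.0003  0.7354  0.6776  0.0014] [0.3373 4.6975 6.5731] -4.990395278455056e-06
```

View pics/w8.png

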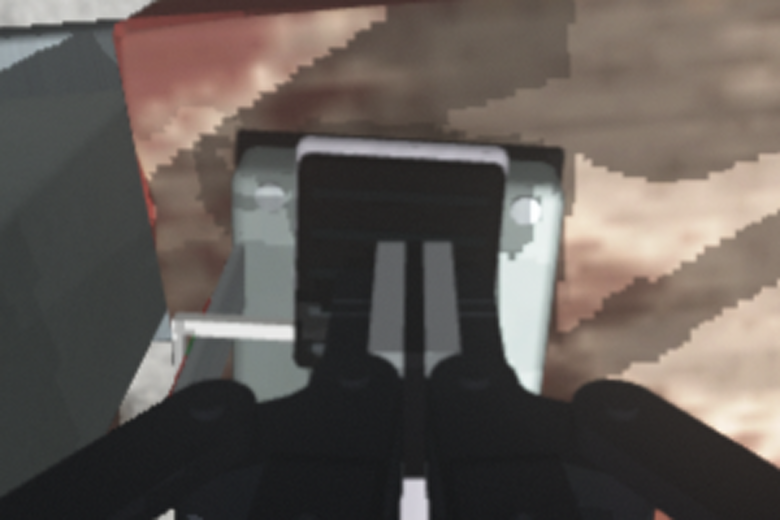

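View pics/s8.png

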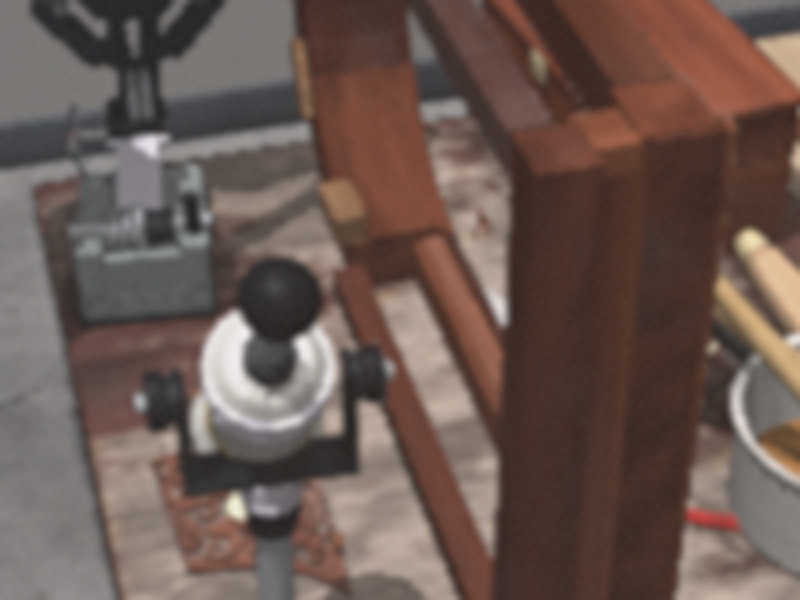

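View pics/t8.png

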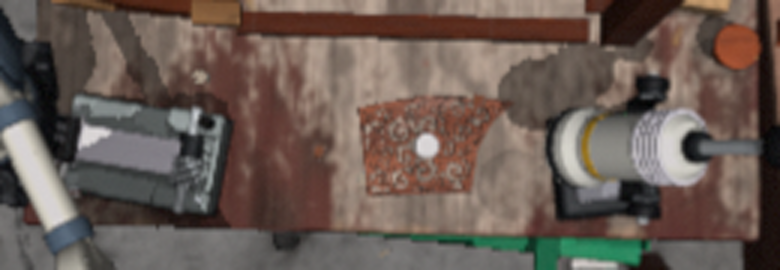

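Emit:
{"method": "arm_command", "body": {
  "moves": [
    [[0, 0, 0.04], 0, 0],
    [[0, 0, 0.03], 0, 0],
    [[0, 0, 0], 0, 0],
    [[0, 0, 0], 0, 0],
    [[0, 0, 0], 0, 0]
  ]
}}

```text
clock: 15.9
ee_pos: [0.3982, 0.2694, 0.0647]
ee_rot: [-0.0, 0.735, 0.678, 0.002]
contact_force: [-1.1, 5.9, 7.2]
opening: 0.0001
```

Emit:
{"method": "arm_command", "body": {
  "moves": [
    [[0, 0, 0], 0, 0],
    [[0, 0, 0], 0, 0],
    [[0, 0, 0], 0, 0],
    [[0, 0, 0], 0, 0],
    [[0, 0, 0], 0, 0]
  ]
}}

```text
clock: 16.4
ee_pos: [0.3982, 0.2694, 0.0647]
ee_rot: [-0.0, 0.735, 0.678, 0.002]
contact_force: [-0.5, 4.5, 7.2]
opening: 0.0001
```

```bash
python3 - <<'E'
from h import *
from rig import r
np.set_printoptions(precision=4,suppress=True)
o=r.get_obs();c=r.get_image("wrist");S=r.get_image("side")
print(o["clock"],o["ee_pos"],o["contact_force"])
crop(c,205,295,60,60,10,"pics/w9.png")
print([ (r.get_image("top") and r.get_obs()["contact_force"]) for i in range(3)])
E
```

```text
16.4 [0.3982 0.2694 0.0647] [-0.4651  4.5182  7.179 ]
[array([-1.1963,  5.0083,  6.4996]), array([-0.255 ,  5.2387,  7.0975]), array([-1.7978,  3.5792,  7.708 ])]
```

View pics/w9.png

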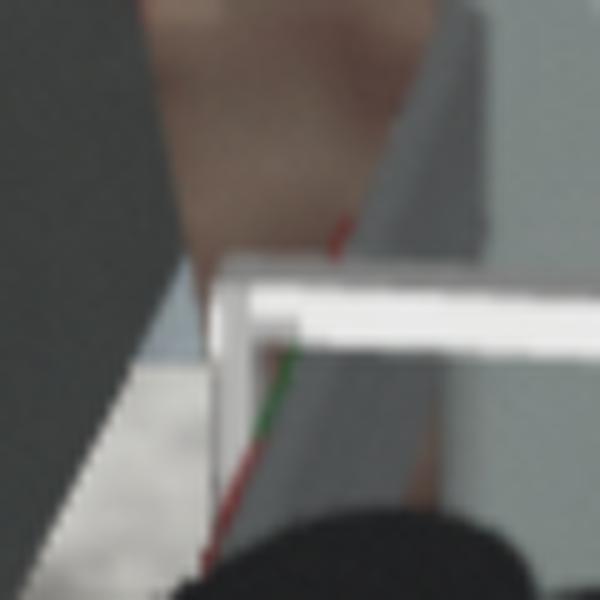

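```bash
python3 - <<'E'
from rig import r
print(r.finish_job()); o=r.get_obs(); print(o["clock"],o["ee_pos"],o["contact_force"])
E
```

```text
the job is handed in; nothing more can be done
None
the job is handed in; nothing more can be done
```

I aimed the lamp at the patch, let go of it, pressed the lever to about the middle of the green band and handed in while still holding it. The interface gives no verdict, so what follows is from my own measurements.

- **Lamp:** I gripped the ball handle from above and led it to tilt 0.976 rad. A fit over all the camera views after letting go put the patch centre about 2 mm sideways and 2 mm vertically off the beam axis, against the 18 mm allowed. Most points in that fit were off by up to 1.5 px, the worst by about 2.6 px, so a few mm of uncertainty remain. The last side view showed the lamp unmoved since release.
- **Lever:** I pressed it with the shut fingers to a tip height of 64.7 mm. That works out to about 0.16–0.18 rad, inside the 0.12–0.22 band, and the roughly 7 N upward force agrees with it. About 5 N of sideways friction was also present. The band plate was seen nearly edge-on and partly hidden by the pointer arm, so the picture only roughly supports the green reading; height and force are the better evidence.
- **Other objects:** In the last top view the panel and turned foot appeared to be where they started. I did not check the cork block specifically, but the arm was never commanded near it. The job was handed in at about 16.6 s of the 48 s allowed.

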